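# Tally the large colony

## Robot

A 7-joint arm with a two-finger parallel gripper is mounted at the origin on the work surface. World frame = base frame: x ahead of the robot, y to its left, z up, the work surface at z = 0. Lengths are in mm, angles in rad, forces in N, time in s.
With the tool pointing down it reaches from about 400 to 750 mm from the base axis. Payload 19.5 kg.
Tool frame: the origin (TCP) lies between the finger pads, 19 mm behind the fingertips; this is the grasp point; z points along the fingers, y is the line along which they close (so a half turn about z gives the same grasp; the last joint's range is limited). The gripper opens to 85 mm and grips with 20 to 120 N. Pads are 22 mm wide; open, the fingers measure 114 mm over their backs; the gripper's body (76 mm by 85 mm) begins 54 mm behind the grasp point. The pads swing forward as they close: fully open they stand 13 mm farther back than shut.
Start: joints at [-1.295, 0.707, -0.028, 1.485, 0.022, 0.951, -0.075], TCP at [179.662, 546.186, 249.968] pointing down, gripper open.
Joint ranges: [-2.71, 2.71], [-0.32, 2.16], [-1.57, 1.52], [0, 2.45], [-1.46, 4.6], [0, 2.02], [-2.83, 2.83]. Speed limits (rad/s): [1.89, 1.89, 2.57, 2.57, 3.01, 3.01, 3.01].

## Interface

Orientations are given as a unit quaternion [x, y, z, w].
In Python, from station import sense, camera, job_done gives the robot as it stands.
- The arm moves only by the shell command python3 -m handwheel 'ROWS'. ROWS is JSON, a list of rows, each an object of numbers: "grip": the opening, from -1 (shut) to 1 (fully open); "x", "y", "z": the shift along the tool's x, y, z as a fraction of full scale; "twist": the turn about the tool's z as a fraction of full scale. In form: [{"grip": .., "x": .., "y": .., "z": .., "twist": ..}, ...]. A call has 1 to 12 rows; each row is the pose to reach, as a shift and turn from the pose commanded when the call began, along the tool's axes at that moment; what a row does not reach only later rows make up. Full scale, the value 1, is 200 mm for a shift and pi/2 rad for a turn. A row lasts 1/8 s, in which the tool goes at most 62.5 mm and 10.7 degrees, less where a joint would pass 70% of its speed; a pose out of reach is approached as far as the arm can. A call with a number of a shift or a turn outside -1 to 1 is refused whole. A call with a gripper value outside its range is refused whole. The fingers move at their own pace and stop on an object; the grip force is fixed at half the most. Time passes only in rows, so rows that repeat a pose let the fingers close. It gives the time, the measured TCP pose, the force, the opening and the grip force at its end, in the units of the state.
- sense(): the state, without advancing time (a new reading comes with each control period).
- camera(name): name is "scene" or "side" or "wrist"; returns a dict with "img" (420x560x3 uint8, red, green, blue), "depth" (420x560 float32, mm along the optical axis (not along the pixel's ray), 0 where there is no reading), "mtx" (3x3 intrinsics, pixels), "camera_from_world" (4x4, takes a point from world to camera coordinates). Camera axes: x right, y up, looking along -z (the intrinsics and any distortion apply to the point x, -y, -z); pixel columns grow to the right and rows downward; lengths in mm; the calibration is good to about 2 mm. A picture is of the moment at which its call begins.
- job_done(): hands the job in; it is judged then, once.
The state is a dict: "time": time; "qpos": joint angles; "joint_vel": joint speeds; "joint_torque": joint torques, N m; "tool_pos": TCP position; "tcp_rot": TCP orientation; "wrist_force": force on the tool from outside, world axes, zero at the start; "torque": the same for the moment, N m; "opening": opening from 0.0 (shut) to 1.0 (fully open); "gripper_force": force on a finger pad.
Only numpy, scipy, OpenCV 4.12 (cv2) and the standard library are available. Lean on these libraries where they do the work, as an engineer would, in place of code of your own. Each camera call takes 0.05 s, during which the arm holds its last target. There are 200 camera calls.

## Task

Register the large colony on the tally counter: with the fingers pointing down, point at the one large colony, holding the fingertips about 2 cm above its middle for three full seconds without contact, then press the counter's wide bar key all the way down and let it come back up. Do not dip down over the middle of either other dish, do not press the small round key, touch none of the dishes, and leave everything lying where it is; nothing is picked up.

Things in the scene. Friction and masses are not known exactly. Their poses are not given: they have to be found in the camera images.
- dish_large: Loose 90 mm outer diameter petri dish, lid off, clear plastic, 15 mm high with a 2 mm wall; tan agar fills it to 6 mm above the bench; one large cream-white colony (28 mm, lobed edge) grows on the agar, its centre 18 mm from the dish's centre along the dish's +x. Origin: centre of the underside, z up.
- large_colony (a point): Centre of the top of that large colony, 8 mm above the bench.
- dish_dots: Loose 90 mm outer diameter petri dish, lid off, clear plastic, 15 mm high with a 2 mm wall; tan agar fills it to 6 mm above the bench; about a dozen small cream-white dots (5 mm) scattered on it. Origin: centre of the underside.
- dish_streak: Loose 90 mm outer diameter petri dish, lid off, clear plastic, 15 mm high with a 2 mm wall; tan agar fills it to 6 mm above the bench; a thin cream-white zigzag line drawn across it. Origin: centre of the underside.
- counter: Tally counter, a flat white plastic box fixed to the bench, 100 mm (its x) by 170 mm (its y), top 35 mm above the bench, with a display strip along its far edge. Two grey keys stand 10 mm proud of the top: a wide bar key and a small round one, 90 mm apart along y. Origin: centre of the underside; z up; yaw up to 0.35 rad either way.
- bar_key_top (a point): Centre of the top of the wide bar key (30 mm along the counter's x, 60 mm along its y), 45 mm above the bench when up. It lies at x -15, y -35 mm in the counter's frame.
- bar_key (a joint): How far the bar key is pressed: 0 up, 0.005 m fully down. It springs back; it starts to move at 1.5 N and is fully down at 4 N.
- round_key_top (a point): Centre of the top of the small round key (18 mm across, clears the tally), 45 mm above the bench, at x -15, y +55 mm in the counter's frame.
- round_key (a joint): How far the round key is pressed: 0 up, 0.005 m fully down; same spring.
- beaker: Loose clear plastic beaker, 72 mm across, 85 mm tall, to the left of the dishes. Origin: centre of the underside.
- forceps: Loose steel forceps lying on the bench beyond the dishes, 139 mm long (along its x), 6 mm thick. Origin: on the bench under its middle.
- lids: Loose stack of three clear dish lids, 94 mm across, 27 mm high, beyond the dishes. Origin: centre of the underside.
Things that resemble listed ones, but are neither listed nor needed, are in the scene too. Leave any green or orange look-alike of the lids alone.

How it is judged:
By the outcome, as a careful person would: the job done as asked, in the order asked, and still so for the second after the job is handed in, with the robot touching nothing.
It also fails if it takes over 38 s, if anything falls off the work surface, if the arm or the gripper's body presses on something with over 40 N, if the wrist force passes 120 N, or if a joint passes its speed limit or range.

## Working session

There is one attempt and no reset: what is moved stays moved. The work goes in short steps, Python scripts to look and compute and a shell command to move; the robot and the scene stay as the last step left them, time stands still between calls to the robot, and variables do not carry over. Pictures are saved under pics/ and viewed, at most 10 in all, crops included, and the job is handed in when it is done.

```bash
mkdir -p pics
cat > h.py <<'E'
import numpy as np, cv2
from station import sense, camera
def ray(c,u,v):
    M=np.linalg.inv(c["camera_from_world"]);K=c["mtx"]
    d=np.linalg.inv(K)@[u,v,1.];d=np.array([d[0],-d[1],-d[2]])
    return M[:3,3],M[:3,:3]@d
def onplane(c,u,v,z):
    o,d=ray(c,u,v);return o+d*(z-o[2])/d[2]
def tri(a,b):
    (o1,d1),(o2,d2)=a,b
    s=np.linalg.lstsq(np.c_[d1,-d2],o2-o1,rcond=None)[0]
    p,q=o1+d1*s[0],o2+d2*s[1];return (p+q)/2,np.linalg.norm(p-q)
E
python3 - <<'E'
from h import *
import pickle
s=sense();print(s["time"],s["tool_pos"],s["tcp_rot"],s["opening"])
C={n:camera(n) for n in("scene","side")}
pickle.dump(C,open("c0.pkl","wb"))
for n,c in C.items():
    cv2.imwrite(f"pics/{n}0.png",c["img"][:,:,::-1]);print(n,np.linalg.inv(c["camera_from_world"])[:3,3].round())
E
```

```text
0.0 [179.59267121 545.98196137 249.54406899] [ 1.58245420e-01  9.87399667e-01 -5.27654205e-04 -8.08874215e-05] 1.000432307061224
scene [ 962. -600.  942.]
side [ 234. -570.  785.]
```

View pics/scene0.png

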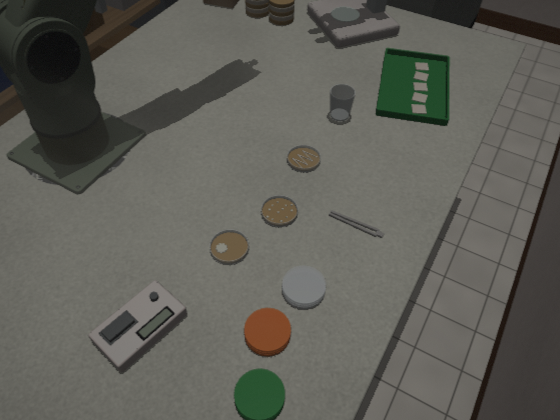

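View pics/side0.png

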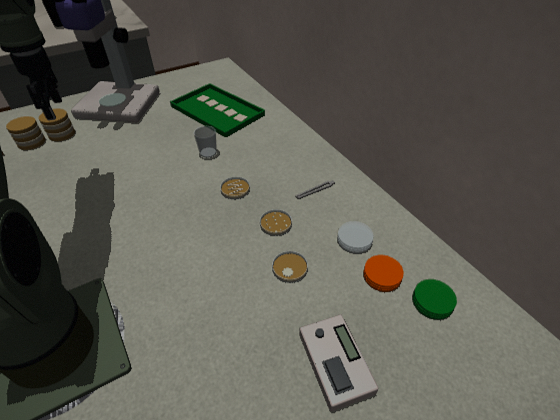

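Three dishes could be the one meant. In scene they are at (229,247) with one big blob, (280,211) with scattered dots and (304,158) with a zigzag; in side they are at (290,267), (276,222) and (235,187). The first fits, having a single large colony. The bar key is at scene (118,326) / side (338,375), and the round key at scene (154,296) / side (320,333). Next I'll measure these and confirm with one crop.

```bash
cat > m.py <<'E'
from h import *
import pickle
C=pickle.load(open("c0.pkl","rb"))
def blob(c,seed,kind,r=30):
    im=c["img"].astype(int);x,y=seed;h=cv2.cvtColor(c["img"],cv2.COLOR_RGB2HSV).astype(int)
    if kind=="col": m=(im.min(2)>im[y-r:y+r,x-r:x+r].min(2).max()*0.72)
    if kind=="dark": m=im.max(2)<95
    if kind=="agar": m=(h[...,1]>85)&(h[...,0]<25)
    w=np.zeros(m.shape,bool);w[y-r:y+r,x-r:x+r]=1
    n,l,st,ce=cv2.connectedComponentsWithStats((m&w).astype(np.uint8))
    k=l[y,x]
    return ce[k],st[k]
S={"colony":((221,248),(288,272),"col",8,12),"bar":((118,326),(338,375),"dark",22,22),"round":((154,296),(320,333),"dark",9,9),
"agarL":((235,247),(292,261),"agar",26,26),"agarD":((276,207),(276,218),"agar",26,26),"agarS":((304,164),(229,190),"agar",26,26)}
for k,(a,b,kind,ra,rb) in S.items():
    A,sa=blob(C["scene"],a,kind,ra);B,sb=blob(C["side"],b,kind,rb)
    p,e=tri(ray(C["scene"],*A),ray(C["side"],*B))
    z={"c":8,"b":45,"r":45,"a":6}[k[0]]
    print(k,A.round(1),sa[2:],B.round(1),sb[2:],p.round(1),round(e,1),onplane(C["scene"],*A,z).round(1)[:2],onplane(C["side"],*B,z).round(1)[:2])
a=cv2.resize(C["scene"]["img"][185:375,80:320],None,fx=2,fy=2,interpolation=cv2.INTER_CUBIC)
b=cv2.resize(C["side"]["img"][215:405,250:400],None,fx=2,fy=2,interpolation=cv2.INTER_CUBIC)
cv2.imwrite("pics/crop1.png",np.hstack([a,b])[:,:,::-1])
E
python3 m.py
```

```text
colony [221.  247.3] [12 10 88] [287.2 271.5] [11  8 66] [530.8 -87.7   5.2] 0.2 [532.  -89.1] [529.7 -89.5]
bar [117.8 327.3] [ 39  35 633] [337.3 375.2] [ 32  39 684] [ 475.5 -366.1   32.4] 0.7 [ 482.2 -369. ] [ 471.4 -369.9]
round [153.7 296.3] [10 10 72] [319.2 333. ] [ 9  9 69] [ 494.4 -276.7   36.3] 0.0 [ 498.9 -279.9] [ 491.4 -280.1]
agarL [230.2 245.8] [ 36  27 649] [289.9 265.2] [ 34  27 601] [546.7 -74.1   5.3] 1.0 [546.8 -73.9] [546.3 -75.2]
agarD [279.  209.9] [ 34  25 549] [275.4 221.7] [ 30  21 454] [590.7  75.2   5.9] 0.7 [590.7  75.6] [590.6  74.6]
agarS [279.5 209.6] [   560    420 234926] [234.5 187. ] [ 28  17 305] [555.1 153.6  17. ] 144.6 [591.1  77. ] [556.5 265.9]
```

View pics/crop1.png

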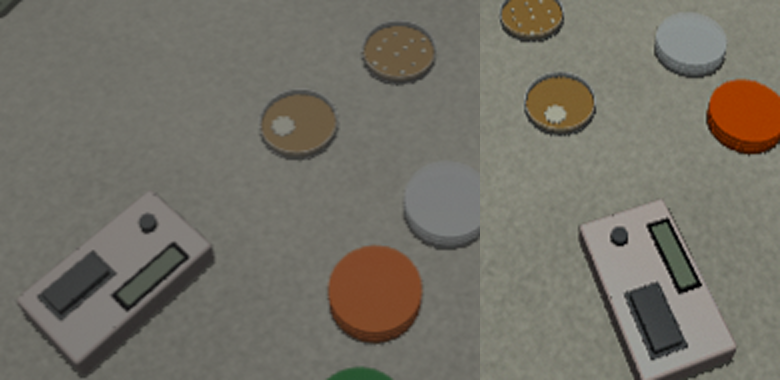

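The crop confirms it: the dish at scene (229,247) holds the single lobed colony, the bar key is the long grey one, and the round key is at the other end of the counter. The colony comes out at about (531,-89) and the dish centre at (546,-74), which agrees with the 18 mm offset. I'm moving there high up with the fingers shut.

```bash
python3 -m handwheel '[{"grip":-1,"x":-0.89,"y":-0.82,"z":0,"twist":0},{"grip":-1,"x":-0.89,"y":-0.82,"z":0,"twist":0},{"grip":-1,"x":-0.89,"y":-0.82,"z":0,"twist":0},{"grip":-1,"x":-0.89,"y":-0.82,"z":0,"twist":0},{"grip":-1,"x":-0.89,"y":-0.82,"z":0,"twist":0}]'
python3 -m handwheel '[{"grip":-1,"x":-0.89,"y":-0.82,"z":0,"twist":0},{"grip":-1,"x":-0.89,"y":-0.82,"z":0,"twist":0},{"grip":-1,"x":-0.89,"y":-0.82,"z":0,"twist":0},{"grip":-1,"x":-0.89,"y":-0.82,"z":0,"twist":0},{"grip":-1,"x":-0.89,"y":-0.82,"z":0,"twist":0}]'
```

```text
time: 0.72
tool_pos: [299.4, 331.7, 250.2]
tcp_rot: [0.161, 0.987, -0.001, 0.0]
wrist_force: [-0.4, 1.1, -0.2]
opening: 0.002
gripper_force: 0.0
time: 1.35
tool_pos: [416.7, 120.4, 249.8]
tcp_rot: [0.161, 0.987, -0.0, 0.0]
wrist_force: [-0.1, 1.6, 0.0]
opening: 0.001
gripper_force: 0.0
```

```bash
python3 -m handwheel '[{"grip":-1,"x":-0.87,"y":-0.81,"z":0,"twist":0},{"grip":-1,"x":-0.87,"y":-0.81,"z":0,"twist":0},{"grip":-1,"x":-0.87,"y":-0.81,"z":0,"twist":0},{"grip":-1,"x":-0.87,"y":-0.81,"z":0,"twist":0},{"grip":-1,"x":-0.87,"y":-0.81,"z":0,"twist":0},{"grip":-1,"x":-0.87,"y":-0.81,"z":0,"twist":0}]'
python3 - <<'E'
from h import *
import pickle
c=camera("wrist");pickle.dump(c,open("w1.pkl","wb"));cv2.imwrite("pics/w1.png",c["img"][:,:,::-1])
print(sense()["tool_pos"],np.linalg.inv(c["camera_from_world"])[:3,3])
E
```

```text
time: 2.1
tool_pos: [530.0, -83.3, 249.8]
tcp_rot: [0.157, 0.988, 0.0, -0.0]
wrist_force: [-1.1, 0.4, 0.1]
opening: -0.002
gripper_force: 0.0
[529.93890568 -83.13528567 249.9820837 ] [460.82470575 -60.09425561 373.51833301]
```

View pics/w1.png

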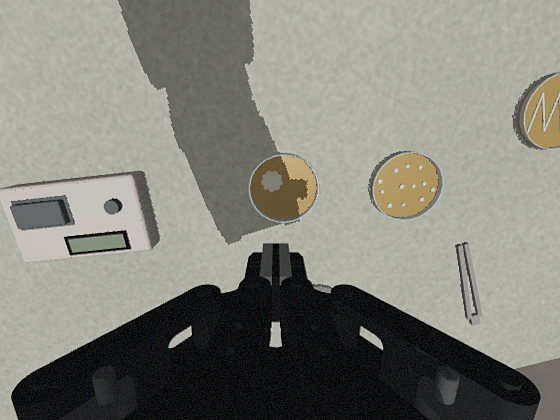

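The wrist view shows the colony at (271,181), the bar key at about (40,212), the round key at (112,206) and the shut fingertips at about (275,245). I'll measure these with the calibration.

Run:
```python
from h import *
import pickle
c=pickle.load(open("w1.pkl","rb"));C=pickle.load(open("c0.pkl","rb"))
h=cv2.cvtColor(c["img"],cv2.COLOR_RGB2HSV).astype(int);im=c["img"].astype(int)
def comp(m,x,y,r):
    w=np.zeros(m.shape,bool);w[max(y-r,0):y+r,max(x-r,0):x+r]=1
    n,l,st,ce=cv2.connectedComponentsWithStats((m&w).astype(np.uint8));k=l[y,x];return ce[k],st[k],l==k
r1=comp(h[...,1]<70,271,181,15);print("colony",r1[0],r1[1])
P=onplane(c,*r1[0],8);print(P)
for n,px in(("scene",(221,247.3)),("side",(287.2,271.5))):
    p,e=tri(ray(c,*r1[0]),ray(C[n],*px));print(n,p.round(1),e.round(1))
for nm,x,y,r in(("bar",40,212,42),("round",112,206,14)):
    k=comp(im.max(2)<105,x,y,r);cn=max(cv2.findContours(k[2].astype(np.uint8),0,2)[0],key=cv2.contourArea)
    q=cv2.minAreaRect(cn);print(nm,k[0],k[1],q,onplane(c,*q[0],45).round(1))
    B=[onplane(c,*v,45)[:2] for v in cv2.boxPoints(q)];print([round(np.linalg.norm(B[i]-B[i-1])) for i in range(4)])
    i,j=dict(bar=((117.8,327.3),(337.3,375.2)),round=((153.7,296.3),(319.2,333.)))[nm]
    for n,px in(("scene",i),("side",j)):
        p,e=tri(ray(c,*q[0]),ray(C[n],*px));print(n,p.round(1),e.round(1))
ag=(h[...,1]>85)&(h[...,0]<25)
print("tip ray at z=230:",onplane(c,275.5,244,231),"depths",c["depth"][246:252,268:284].round()[::2,::3])
T=np.linalg.inv(c["camera_from_world"]);print(T[:3,:3].round(3))
d=C["scene"]["depth"];print("depth colony/bar",)
for n,u,v in(("scene",118,325),("side",338,373),("scene",221,247)):
    cc=C[n];o,dd=ray(cc,u,v);print(n,(o+dd*cc["depth"][v,u]).round(1))
for u,v in((40,210),(112,204),(271,181)):
    o,dd=ray(c,u,v);print((o+dd*c["depth"][v,u]).round(1))
```

```text
colony [271.4719764  180.57817109] [261 171  22  21 339]
[530.7113358  -88.12810002   8.        ]
scene [531.1 -88.2   6.1] 0.1
side [530.8 -88.2   5.8] 0.7
bar [280.68428115 209.49027828] [     0      0    560    420 234012] ((279.5, 209.5), (419.0, 559.0), 90.0) [559.7 -87.2  45. ]
[565, 546, 567, 844]
scene [ 514.5 -224.     8.6] 290.0
side [ 766.6 -151.1 -760.9] 68.6
round [279.58109195 209.50210775] [     0      0    560    420 235085] ((279.5, 209.5), (419.0, 559.0), 90.0) [559.7 -87.2  45. ]
[565, 546, 567, 844]
scene [ 522.4 -176.8    6.7] 197.9
side [ 659.4 -118.5 -366.8] 46.8
tip ray at z=230: [521.41833254 -79.81801029 231.        ] depths [[147. 147. 147. 147. 146. 147.]
 [144. 145. 144. 145. 144. 144.]
 [144. 143. 142. 141. 142. 142.]]
[[ 0.311 -0.911 -0.27 ]
 [ 0.95   0.298  0.088]
 [ 0.    -0.284  0.959]]
depth colony/bar
scene [ 481.1 -365.9   48.5]
side [ 474.3 -368.    47.8]
scene [531.7 -88.8   8.4]
[ 471.9 -357.9   44.7]
[ 491.7 -272.6   45.5]
[531.  -88.9   8. ]
```

```bash
python3 -m handwheel '[{"grip":-1,"x":-0.013,"y":-0.025,"z":0.3,"twist":0},{"grip":-1,"x":-0.013,"y":-0.025,"z":0.5,"twist":0},{"grip":-1,"x":-0.013,"y":-0.025,"z":0.7,"twist":0},{"grip":-1,"x":-0.013,"y":-0.025,"z":0.85,"twist":0},{"grip":-1,"x":-0.013,"y":-0.025,"z":0.94,"twist":0},{"grip":-1,"x":-0.013,"y":-0.025,"z":0.94,"twist":0},{"grip":-1,"x":-0.013,"y":-0.025,"z":0.94,"twist":0}]'
python3 - <<'E'
from h import *
C=[camera(n) for n in("wrist","side")]
print(sense()["tool_pos"])
a=C[0]["img"][130:350,170:400];b=C[1]["img"][170:390,180:410]
cv2.imwrite("pics/p2.png",cv2.resize(np.hstack([a,b]),None,fx=1.7,fy=1.7)[:,:,::-1])
E
```

```text
time: 3.02
tool_pos: [531.2, -89.8, 62.9]
tcp_rot: [0.158, 0.987, 0.0, 0.0]
wrist_force: [0.2, -0.2, -0.3]
opening: 0.001
gripper_force: 0.0
[531.28832979 -90.21673983  62.96624078]
```

View pics/p2.png

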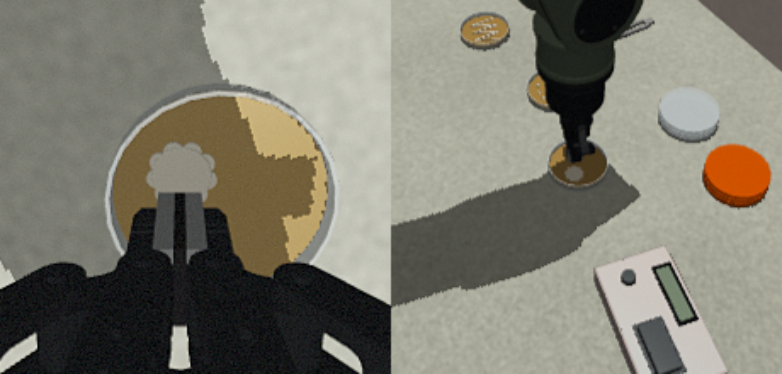

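The fingertips sit over the colony with the pads clear of the rim. I'm going down the last 16 mm and holding.

```bash
python3 -m handwheel '[{"grip":-1,"x":0.002,"y":0.006,"z":0.04,"twist":0},{"grip":-1,"x":0.002,"y":0.006,"z":0.08,"twist":0},{"grip":-1,"x":0.002,"y":0.006,"z":0.08,"twist":0},{"grip":-1,"x":0.002,"y":0.006,"z":0.08,"twist":0},{"grip":-1,"x":0.002,"y":0.006,"z":0.08,"twist":0},{"grip":-1,"x":0.002,"y":0.006,"z":0.08,"twist":0},{"grip":-1,"x":0.002,"y":0.006,"z":0.08,"twist":0},{"grip":-1,"x":0.002,"y":0.006,"z":0.08,"twist":0},{"grip":-1,"x":0.002,"y":0.006,"z":0.08,"twist":0},{"grip":-1,"x":0.002,"y":0.006,"z":0.08,"twist":0},{"grip":-1,"x":0.002,"y":0.006,"z":0.08,"twist":0},{"grip":-1,"x":0.002,"y":0.006,"z":0.08,"twist":0}]'
for i in 1 2; do python3 -m handwheel '[{"grip":-1,"x":0,"y":0,"z":0,"twist":0},{"grip":-1,"x":0,"y":0,"z":0,"twist":0},{"grip":-1,"x":0,"y":0,"z":0,"twist":0},{"grip":-1,"x":0,"y":0,"z":0,"twist":0},{"grip":-1,"x":0,"y":0,"z":0,"twist":0},{"grip":-1,"x":0,"y":0,"z":0,"twist":0},{"grip":-1,"x":0,"y":0,"z":0,"twist":0},{"grip":-1,"x":0,"y":0,"z":0,"twist":0},{"grip":-1,"x":0,"y":0,"z":0,"twist":0},{"grip":-1,"x":0,"y":0,"z":0,"twist":0},{"grip":-1,"x":0,"y":0,"z":0,"twist":0},{"grip":-1,"x":0,"y":0,"z":0,"twist":0}]'; done
```

```text
time: 4.62
tool_pos: [530.9, -89.2, 46.0]
tcp_rot: [0.158, 0.987, -0.0, -0.0]
wrist_force: [-0.2, -1.0, -0.4]
opening: -0.0
gripper_force: 0.0
time: 6.12
tool_pos: [530.9, -89.2, 46.0]
tcp_rot: [0.158, 0.987, -0.0, -0.0]
wrist_force: [0.5, 0.1, 1.6]
opening: -0.002
gripper_force: 0.0
time: 7.62
tool_pos: [530.9, -89.2, 46.0]
tcp_rot: [0.158, 0.987, -0.0, -0.0]
wrist_force: [0.0, -0.3, -0.8]
opening: 0.001
gripper_force: 0.0
```

Run:
```python
from h import *
c=camera("side");s=sense();print(s["tool_pos"],s["time"])
cv2.imwrite("pics/p3.png",cv2.resize(c["img"][190:310,220:360],None,fx=4,fy=4,interpolation=cv2.INTER_CUBIC)[:,:,::-1])
w=camera("wrist");h=cv2.cvtColor(w["img"],cv2.COLOR_RGB2HSV)
# tip points from wrist depth: finger pixels near centre, lowest world z
vs,us=np.mgrid[235:275,255:300];P=np.array([ (lambda o,d:o+d*w["depth"][v,u])(*ray(w,u,v)) for u,v in zip(us.ravel(),vs.ravel())])
P=P[P[:,2]>18];print("lowest finger z pct",np.percentile(P[:,2],[0,1,3,10]).round(1))
```

```text
[530.90958418 -89.1975462   46.01985023] 7.675
lowest finger z pct [29.4 30.8 32.6 35.4]
```

View pics/p3.png

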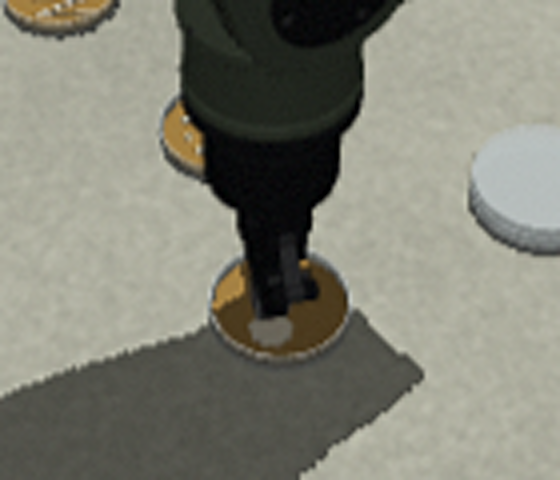

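The fingertips held about 2 cm above the colony for over 4 s at near-zero force; in the crop the tip is right at the colony (270,320). I'm rising now and moving to the bar key.

```bash
python3 -m handwheel '[{"grip":-1,"x":0,"y":0,"z":-0.2,"twist":0},{"grip":-1,"x":0,"y":0,"z":-0.5,"twist":0},{"grip":-1,"x":0,"y":0,"z":-0.7,"twist":0},{"grip":-1,"x":-0.09,"y":-0.7,"z":-0.7,"twist":0},{"grip":-1,"x":-0.09,"y":-0.7,"z":-0.7,"twist":0},{"grip":-1,"x":-0.09,"y":-0.7,"z":-0.7,"twist":0},{"grip":-1,"x":-0.09,"y":-0.7,"z":-0.7,"twist":0},{"grip":-1,"x":-0.09,"y":-0.7,"z":-0.7,"twist":0}]'
python3 -m handwheel '[{"grip":-1,"x":-0.09,"y":-0.7,"z":0,"twist":0},{"grip":-1,"x":-0.09,"y":-0.7,"z":0,"twist":0},{"grip":-1,"x":-0.09,"y":-0.7,"z":0,"twist":0},{"grip":-1,"x":-0.09,"y":-0.7,"z":0,"twist":0},{"grip":-1,"x":-0.09,"y":-0.7,"z":0,"twist":0},{"grip":-1,"x":-0.09,"y":-0.7,"z":0,"twist":0}]'
python3 - <<'E'
from h import *
import pickle
c=camera("wrist");pickle.dump(c,open("w2.pkl","wb"));cv2.imwrite("pics/w2.png",c["img"][:,:,::-1])
print(sense()["tool_pos"])
E
```

```text
time: 8.72
tool_pos: [504.7, -226.3, 186.0]
tcp_rot: [0.157, 0.988, 0.0, 0.0]
wrist_force: [0.1, 0.5, 0.0]
opening: 0.002
gripper_force: 0.0
time: 9.48
tool_pos: [478.4, -364.9, 186.2]
tcp_rot: [0.157, 0.988, 0.0, 0.0]
wrist_force: [0.1, -0.1, -0.7]
opening: 0.003
gripper_force: 0.0
[ 478.22282892 -365.26495273  186.23482993]
```

View pics/w2.png

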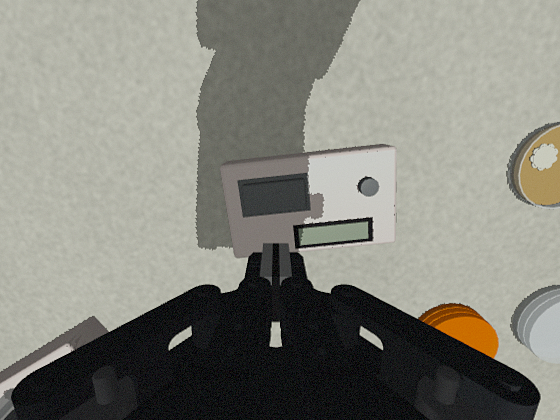

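The bar key is seen whole, about (240-310, 175-216), with the round key at (368,186). I'll fix its top centre from the depth plane and the contour.

Run:
```python
from h import *
import pickle
c=pickle.load(open("w2.pkl","rb"))
vs,us=np.mgrid[165:228,230:390];us=us.ravel();vs=vs.ravel()
K=np.linalg.inv(c["mtx"]);T=np.linalg.inv(c["camera_from_world"])
d=(K@np.vstack([us,vs,np.ones_like(us)])*c["depth"][vs,us]);P=(T[:3,:3]@np.vstack([d[0],-d[1],-d[2]])).T+T[:3,3]
m=np.zeros((420,560),np.uint8);k=(P[:,2]>41)&(P[:,2]<50);m[vs[k],us[k]]=1
print("z hist",np.histogram(P[:,2],bins=np.arange(30,52,2)))
m=cv2.morphologyEx(m,cv2.MORPH_OPEN,np.ones((3,3),np.uint8))
n,l,st,ce=cv2.connectedComponentsWithStats(m)
for i in range(1,n):
    if st[i][4]<60: continue
    s=P[k&(l[vs,us]==i)];print(st[i],np.median(s[:,2]).round(1))
    q=cv2.minAreaRect(s[:,:2].astype(np.float32));print(q,s[:,:2].mean(0).round(1),"contour",onplane(c,*ce[i],45).round(1))
print(sense()["tool_pos"])
```

```text
z hist (array([   0,  733, 6351,  678,   34,   49,  292, 1806,   90,    0]), array([30, 32, 34, 36, 38, 40, 42, 44, 46, 48, 50]))
[ 242  179   65   37 1918] 44.8
((476.4864196777344, -364.940673828125), (59.955387115478516, 30.179401397705078), 78.07450103759766) [ 475.8 -364.6] contour [ 475.7 -364.5   45. ]
[360 178  19  19 289] 44.8
((494.6656188964844, -277.2761535644531), (16.716609954833984, 17.017162322998047), 81.56936645507812) [ 494.3 -277.2] contour [ 494.2 -277.3   45. ]
[ 478.22282892 -365.26495273  186.23482993]
```

The top measures 60 x 30 mm at z 44.8 and lies 89.5 mm from the round key, all matching the description. Its centre is (476,-365). I'm descending to just above it, then pressing in small steps.

```bash
python3 -m handwheel '[{"grip":-1,"x":0.01,"y":0,"z":0.2,"twist":0},{"grip":-1,"x":0.01,"y":0,"z":0.4,"twist":0},{"grip":-1,"x":0.01,"y":0,"z":0.53,"twist":0},{"grip":-1,"x":0.01,"y":0,"z":0.58,"twist":0},{"grip":-1,"x":0.01,"y":0,"z":0.58,"twist":0},{"grip":-1,"x":0.01,"y":0,"z":0.58,"twist":0}]'
python3 -m handwheel '[{"grip":-1,"x":0,"y":0,"z":0.02,"twist":0},{"grip":-1,"x":0,"y":0,"z":0.03,"twist":0},{"grip":-1,"x":0,"y":0,"z":0.04,"twist":0},{"grip":-1,"x":0,"y":0,"z":0.045,"twist":0},{"grip":-1,"x":0,"y":0,"z":0.045,"twist":0},{"grip":-1,"x":0,"y":0,"z":0.045,"twist":0}]'
```

```text
time: 10.28
tool_pos: [476.2, -366.0, 71.2]
tcp_rot: [0.158, 0.987, -0.0, 0.001]
wrist_force: [0.0, 0.2, 0.7]
opening: 0.0
gripper_force: 0.0
time: 11.02
tool_pos: [475.7, -365.9, 61.1]
tcp_rot: [0.158, 0.987, -0.0, 0.0]
wrist_force: [0.0, -0.1, 2.4]
opening: -0.002
gripper_force: 1.3
```

Contact is at 2.4 N, with the key about half pressed. I'm pressing on.

```bash
python3 -m handwheel '[{"grip":-1,"x":0,"y":0,"z":0.008,"twist":0},{"grip":-1,"x":0,"y":0,"z":0.014,"twist":0},{"grip":-1,"x":0,"y":0,"z":0.018,"twist":0},{"grip":-1,"x":0,"y":0,"z":0.018,"twist":0},{"grip":-1,"x":0,"y":0,"z":0.018,"twist":0}]'
```

```text
time: 11.65
tool_pos: [475.8, -365.9, 58.4]
tcp_rot: [0.158, 0.987, -0.0, 0.0]
wrist_force: [-5.2, 3.5, 23.4]
opening: -0.002
gripper_force: 12.0
```

The force jumped to 23 N, so the key is bottomed out. Now I'm releasing and retreating.

```bash
python3 -m handwheel '[{"grip":-1,"x":0,"y":0,"z":-0.02,"twist":0},{"grip":-1,"x":0,"y":0,"z":-0.06,"twist":0},{"grip":-1,"x":0,"y":0,"z":-0.2,"twist":0},{"grip":-1,"x":0,"y":0,"z":-0.4,"twist":0},{"grip":-1,"x":0,"y":0,"z":-0.6,"twist":0},{"grip":-1,"x":0,"y":0,"z":-0.64,"twist":0},{"grip":-1,"x":0,"y":0,"z":-0.64,"twist":0},{"grip":-1,"x":0,"y":0,"z":-0.64,"twist":0}]'
python3 - <<'E'
from h import *
c=camera("wrist");s=sense();print(s["time"],s["tool_pos"],s["wrist_force"])
for u,v in((275,200),(368,186)):
    o,d=ray(c,u,v);print((o+d*np.median(c["depth"][v-2:v+3,u-2:u+3])).round(1))
import pickle
C=pickle.load(open("c0.pkl","rb"));n=camera("scene")
print("dish/lids area change",(np.abs(n["img"][140:350,190:400].astype(int)-C["scene"]["img"][140:350,190:400]).max(2)>60).sum())
E
```

```text
time: 12.65
tool_pos: [475.3, -365.5, 184.4]
tcp_rot: [0.158, 0.987, 0.0, -0.001]
wrist_force: [-0.1, -0.6, -0.6]
opening: 0.006
gripper_force: 0.0
12.7 [ 475.38768534 -365.55258882  184.38393092] [-0.1086478  -0.50758545 -0.08514297]
[ 475.1 -365.2   44.9]
[ 489.4 -278.9   44.5]
dish/lids area change 0
```

The key is back up at 44.9 mm, the dishes are unmoved and the arm is clear.

```bash
python3 -c "
from station import job_done;print(job_done())"
```

```text
the job is handed in; nothing more can be done
None
```

The job is handed in at 12.7 s: I held the shut fingertips about 2 cm above the large colony for over 4 s, pressed the bar key fully down (23 N at the stop), and it came back up, with the dishes and round key untouched.

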